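Clear and close the two-part casting mould

ROBOT

A 6-joint arm with a two-finger parallel gripper is mounted at the origin on the work surface; the furniture and walls round the work are solid. World frame = base frame: x ahead of the robot, y to its left, z up, the work surface at z = 0. Lengths are in mm, angles in rad, forces in N, time in s.
With the tool pointing down it reaches from about 350 to 775 mm from the base axis. Payload 7.3 kg.
Tool frame: the origin (TCP) lies midway between the tips of the shut fingers; the grasp point (between the pads) lies 19 mm behind it; z points along the fingers, y is the line along which they close (so a half turn about z gives the same grasp; the last joint's range is limited). The gripper opens to 92 mm and grips with 3 to 60 N. Pads are 19 mm wide; open, the fingers measure 130 mm over their backs; the gripper's body (75 mm by 190 mm) begins 47 mm behind the grasp point.
Start: joints at [1.129, 0.342, 1.524, -0, 1.275, -0.146], TCP at [153.025, 502.223, 226.741] pointing down, gripper open.
Joint ranges: [-2.53, 2.53], [-0.77, 2.02], [0.04, 2.7], [-1, 4.14], [0.28, 2.66], [-3.11, 3.11]. Speed limits (rad/s): [2.57, 2.57, 3.14, 3.14, 3.14, 3.14].

INTERFACE

Orientations are given as [roll, pitch, yaw] about the fixed x, y, z axes, in that order (R = Rz(yaw) Ry(pitch) Rx(roll)).
In Python, from plant import bot gives the robot as it stands. The module is installed in compiled form; this text tells all that it offers.
- The arm moves only by the shell command python3 -m crank 'ROWS' [OPENING]. ROWS is JSON, a list of rows, each a list of 6 numbers: the shift along the tool's x, y, z in m, then the turn, a rotation vector about the tool's x, y, z in rad. In form: [[dx, dy, dz, wx, wy, wz], ...]. A call has 1 to 5 rows; each row shifts and turns the commanded pose from where the row before left it, along the tool's axes as they then stand; what a row does not reach is not made up. A row lasts 1/8 s, in which the tool goes at most 62.5 mm and 10.7 degrees, less where a joint would pass 70% of its speed; a pose out of reach is approached as far as the arm can. A call is refused whole if a number of a shift passes 0.0625 or a number of a turn 0.188, either way. A call with a gripper value outside its range is refused whole. OPENING is the opening in per cent of the stroke, from 0 (shut) to 100 (fully open), set as the call begins (- or left out, the last holds). The fingers move at their own pace and stop on an object; the grip force is fixed at half the most. Time passes only in rows, so rows that do not move let the fingers close. It gives the time, the measured TCP pose, the force, the opening and the grip force at its end, in the units of the state.
- bot.get_obs(): the state, without advancing time (a new reading comes with each control period).
- bot.capture(name): name is "scene" or "side" or "wrist"; returns a dict with "color" (400x640x3 uint8, blue, green, red), "fov_y" (degrees; the focal length in pixels is half the picture's height over the tangent of half this angle, whatever the lens; pixels are square), "cx", "cy" (the principal point, pixels), "k1" (the pictures are not rectified: a ray, as slopes to the right and down, at radius r is drawn at 1 + k1 r^2 times it, then the intrinsics apply), "extrinsics" (4x4, takes a point from world to camera coordinates); the wrist camera has in their place "tool_from_camera" (4x4, takes a point from camera to tool coordinates, whose origin is the TCP and whose axes are the flange's). Camera axes: x right, y up, looking along -z (the intrinsics and any distortion apply to the point x, -y, -z); pixel columns grow to the right and rows downward; lengths in mm; the calibration is good to about 2 mm. A picture is of the moment at which its call begins: read the wrist's pose just before it. There is no depth.
- bot.close_job(): hands the job in; it is judged then, once.
The state is a dict: "time": time; "joint_positions": joint angles; "dq": joint speeds; "tau": joint torques, N m; "tool_pos": TCP position; "tcp_rot": TCP orientation; "contact_force": force on the tool from outside, world axes, zero at the start; "moment": the same for the moment, N m; "grip_width": finger opening in mm; "finger_force": force on a finger pad.
Only numpy, scipy, OpenCV 4.12 (cv2) and the standard library are available. Lean on these libraries where they do the work, as an engineer would, in place of code of your own. Each camera call takes 0.05 s, during which the arm holds its last target. There are 200 camera calls.

TASK

Take the finished brass casting out of the cavity of the lower mould half and drop it into the open round tin. Then pick up the upper mould half by its grip bar, set it on the two dowels of the lower half (thick dowel in the wide hole) so that the halves meet flush, and finish holding the bar with the pair pressed together by a steady downward push of about 15 N: do not let go at the end. Leave the tin standing and the other things on the bench where they are.

Things in the scene. Friction and masses are not known exactly. Their poses are not given: they have to be found in the camera images.
- lower_half: Lower mould half, bolted down: aluminium block 60 (x) x 100 (y) x 26 mm on a dark steel base plate 90 x 140 x 10 mm with four screw heads. Origin: centre of the base plate's underside, on the bench; z up. Its flat parting face is 36 mm above the origin. At the start its long axis (y) lies within 20 degrees of world y, thick dowel at the end to the robot's left (+y).
- cavity (a point): Centre of the round cavity's mouth, on the parting face in the middle of the lower half; the cavity is 24 mm wide and 8 mm deep. Axes as lower_half.
- thick_dowel (a point): Root of the thick steel dowel (12 mm diameter, 14 mm tall, its upper 6 mm tapered to a tip 5 mm wide), on its axis at the height of the parting face, 35 mm from the block's centre along +y; axes as lower_half.
- thin_dowel (a point): Root of the thin dowel (9 mm diameter, else like the thick one), on its axis at the height of the parting face, 35 mm from the block's centre along -y; axes as lower_half.
- grip_bar (a point): Grip bar of the loose upper half: dark, upright, 16 mm thick (x), 42 mm long (y), 34 mm high, top 72 mm above the half's underside. The point is in the bar, 14 mm below its top, 58 mm above the underside (94 mm above the bench once seated); grasp here from above, closing along x. Axes: the half's, z up. At the start y lies within 25 degrees of world y; may have swapped places with the tin.
- wide_hole (a point): Upper mould half, about 0.35 kg, flat on the bench: aluminium plate 60 (x) x 100 (y) x 24 mm, on it a boss 50 x 42 x 14 mm that carries the grip bar. The point: mouth of its wide dowel hole (13.5 mm, through the plate) at the underside, 35 mm from the centre along +y, at the start the end to the robot's left. It meets thick_dowel when seated.
- narrow_hole (a point): Mouth of the narrow dowel hole (10.5 mm, through the plate) at the underside of the upper half, 35 mm from the centre along -y; it meets thin_dowel when seated. The half fits one way only, its x and y along those of the lower half.
- casting_mid (a point): Finished casting: solid brass knob 44 mm tall, about 60 g, foot 22 mm wide for its lowest 11 mm, narrowing to a straight stem 16 mm wide with a slightly rounded top. The point is its centre, 22 mm above its foot; z along its axis. It stands loose and upright, its foot 8 mm deep in the lower half's cavity, its top 36 mm above the parting face.
- tin_floor (a point): Centre of the inner floor of an empty open round tin, pale greenish, 103 mm wide and 48 mm high, standing loose on the bench; z up; the floor is 3 mm above the bench. It may have swapped places with the upper half.
- glue_jar: Bystander: amber jar with a black cap, 42 mm wide, 54 mm tall; origin at the centre of its underside.
- gum: Bystander: grey rubber block 20 x 50 x 12 mm; origin at the centre of its underside.
- pliers: Bystander: round-nose pliers with black handles, 43 x 129 x 10 mm, lying flat; origin at the centre of its underside.
Mind the look-alikes: they are no part of the job. There is more than one size of the part that bears casting_mid; the job needs the smaller.

How it is judged (in metres and radians):
On the way, in this order (a step that is already met when the one before it is completed fails the run):
1. the casting lies in the tin, let go (horizontal distance between casting_mid and tin_floor below 0.048 m and z of casting_mid in the frame of tin_floor below 0.035 m and contact force between the fingers and casting below 0.1 N), for 0.2 s.
2. the upper half, still held, is fully down on the dowels (distance between wide_hole and thick_dowel below 0.003 m and distance between narrow_hole and thin_dowel below 0.003 m and angle between the z axis of grip_bar and the z axis of lower_half, either way round below 0.04 rad and contact force between the fingers and upper_half above 1 N), for 0.2 s.
At the end, for the whole second after the job is handed in: The gripper holds the upper half flush on the lower (hole mouths within 3 mm of their dowel roots, faces parallel within 0.04 rad), pressed with 8 to 45 N; the casting lies released in the upright tin, within 48 mm of its axis, its centre under 35 mm above the floor (all of step 1 and all of step 2 and contact force between upper_half and lower_half between 8 and 45 N and angle between tin_floor's own z axis and vertical below 0.15 rad); the arm keeps its last pose, push and grip.
It fails at once if the amber jar got pushed aside or knocked over (distance of glue_jar from where it was at the start of the episode above 0.03 m or angle between glue_jar's own z axis and vertical above 0.4 rad).
It fails at once if the rubber block got pushed aside or knocked over (distance of gum from where it was at the start of the episode above 0.03 m or angle between gum's own z axis and vertical above 0.4 rad).
It fails at once if the pliers got pushed aside or knocked over (distance of pliers from where it was at the start of the episode above 0.03 m or angle between pliers's own z axis and vertical above 0.4 rad).
It fails at once if the tin is knocked over (angle between tin_floor's own z axis and vertical above 0.5 rad).
It also fails if it takes over 58 s, if anything falls off the work surface, if the arm or the gripper's body presses on something with over 40 N, if the wrist force passes 120 N, or if a joint passes its speed limit or range.

## Working session

There is one attempt and no reset: what is moved stays moved. The work goes in short steps, Python scripts to look and compute and a shell command to move; the robot and the scene stay as the last step left them, time stands still between calls to the robot, and variables do not carry over. Pictures are saved under pics/ and viewed, at most 10 in all, crops included, and the job is handed in when it is done.

```bash
mkdir -p pics; cat > h.py <<'E'
import numpy as np, cv2
from scipy.spatial.transform import Rotation as R
from plant import bot
def K(c):
    f=200/np.tan(np.radians(c['fov_y']/2)); return f,c['cx'],c['cy'],c['k1']
def toolT(o):
    T=np.eye(4);T[:3,:3]=R.from_euler('xyz',o['tcp_rot']).as_matrix();T[:3,3]=o['tool_pos'];return T
def grab(n):
    o=bot.get_obs(); c=bot.capture(n); c=dict(c)
    c['w2c']=np.array(c['extrinsics']) if n!='wrist' else np.linalg.inv(toolT(o)@np.array(c['tool_from_camera']))
    np.savez(f'{n}.npz',**{k:np.array(v) for k,v in c.items()})
    return c
def load(n): return dict(np.load(f'{n}.npz'))
def proj(c,P):
    f,cx,cy,k=K(c);P=np.atleast_2d(P)
    q=P@c['w2c'][:3,:3].T+c['w2c'][:3,3]
    x=q[:,0]/-q[:,2];y=-q[:,1]/-q[:,2];s=1+k*(x*x+y*y)
    return np.c_[f*x*s+cx,f*y*s+cy]
def unproj(c,uv,z):
    f,cx,cy,k=K(c);uv=np.atleast_2d(np.array(uv,float))
    d=np.c_[(uv[:,0]-cx)/f,(uv[:,1]-cy)/f];r=d.copy()
    for _ in range(30): r=d/(1+k*(r**2).sum(1,keepdims=True))
    ray=np.c_[r[:,0],-r[:,1],-np.ones(len(r))]@c['w2c'][:3,:3]
    o=-c['w2c'][:3,:3].T@c['w2c'][:3,3]
    return o+ray*((z-o[2])/ray[:,2])[:,None]
E
python3 - <<'E'
from h import *
for n in('scene','side','wrist'):
    c=grab(n); cv2.imwrite(f'pics/{n}0.png',c['color']); print(n,K(c))
    print(unproj(c,[[320,200]],0))
print(bot.get_obs())
E
```

```text
scene (np.float64(368.1249558163085), 320.5931019241432, 200.9970608193732, -0.015499177135993403)
[[ 608.98829016 -236.56525789    0.        ]]
side (np.float64(426.2743798625079), 319.57994709681196, 202.4622484529328, -0.11287533642336868)
[[ 5.66517061e+02 -3.14665042e+02 -5.68434189e-14]]
wrist (np.float64(348.968624926062), 312.80510949711123, 196.43597265753536, -0.07172906430661276)
[[197.45968539 496.5003865    0.        ]]
{'time': 0.15, 'joint_positions': array([ 1.12902045e+00,  3.42580571e-01,  1.52476948e+00,  1.01017445e-05,
        1.27543110e+00, -1.46005663e-01]), 'dq': array([-1.33162174e-03, -2.17604289e-03, -1.48434945e-03, -3.73136335e-04,
        9.02173729e-05, -9.04391432e-04]), 'tau': array([ 1.66616683e-03, -4.31475091e+01, -2.44349116e+01,  7.18615833e-02,
        5.39287424e-02, -7.69765188e-05]), 'tool_pos': array([152.8734247 , 501.93416974, 226.20514931]), 'tcp_rot': array([-3.14041821e+00, -1.82469212e-04,  2.84581939e+00]), 'contact_force': array([ 0.18990129, -0.86444718, -0.039736  ]), 'moment': array([ 0.01520265, -0.07378073, -0.00547035]), 'finger_force': 0.0, 'grip_width': 91.64201550205665}
```

View pics/scene0.png

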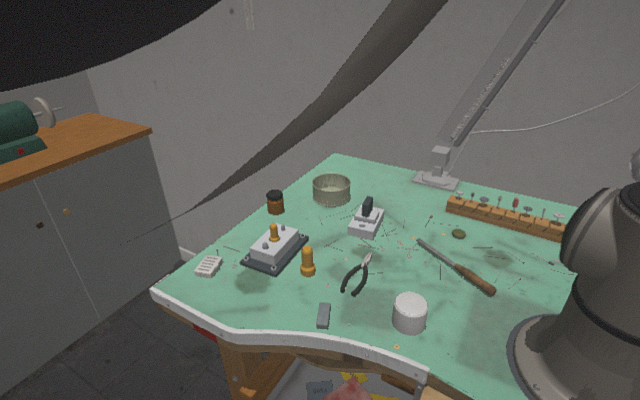

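View pics/side0.png

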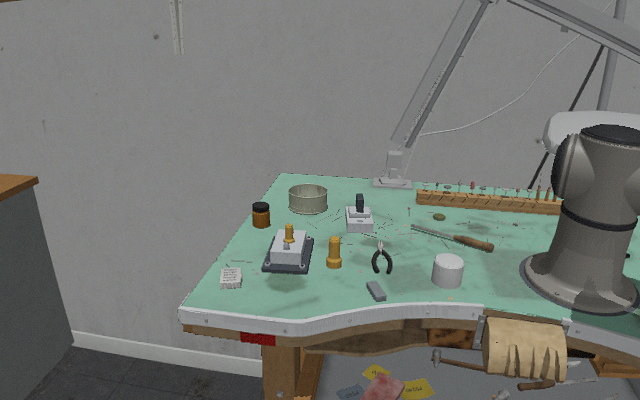

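Scene picture: lower half at (275,248) with a brass knob in it at (274,231). A second, larger knob stands loose on the bench at (308,261). The tin is at (331,190), the upper half at (367,217), the jar at (275,202), the gum at (323,315) and the pliers at (357,274). Casting candidates: (274,231) is the smaller one and stands in the cavity, so it fits the description; (308,261) is bigger and on the bench, so it is the look-alike. I'll confirm this in one enlarged crop.

```bash
python3 - <<'E'
from h import *
a=load('scene');b=load('side')
A=cv2.resize(a['color'][165:285,230:390],(800,600),interpolation=cv2.INTER_CUBIC)
B=cv2.resize(b['color'][175:285,245:405],(800,550),interpolation=cv2.INTER_CUBIC)
cv2.imwrite('pics/crop1.png',cv2.resize(np.vstack([A[:,:]]),(800,600)))
cv2.imwrite('pics/crop2.png',B)
for n,uv,z in [('cast',(274,226),72),('big',(308,250),60),('tin',(331,180),48),('bar',(367,200),72),('jar',(275,193),54),('gum',(323,312),12),('plier',(357,274),5)]:
    print(n,unproj(a,[uv],z)[0].round())
for n,uv,z in [('cast',(289,226),72),('big',(335,238),60),('tin',(308,188),48),('bar',(360,197),72),('jar',(261,206),54)]:
    print(n,unproj(b,[uv],z)[0].round())
E
```

```text
cast [579.   1.  72.]
big [484.  20.  60.]
tin [ 595. -271.   48.]
bar [ 453. -187.   72.]
jar [ 678. -135.   54.]
gum [403. 102.  12.]
plier [396. -21.   5.]
cast [582.   7.  72.]
big [488.  19.  60.]
tin [ 593. -274.   48.]
bar [ 452. -176.   72.]
jar [ 676. -121.   54.]
```

View pics/crop1.png

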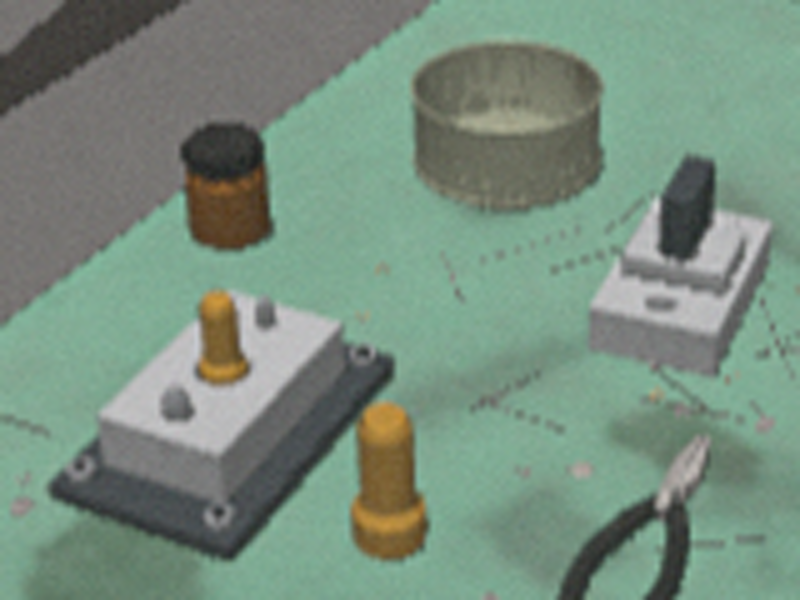

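The crop confirms it. The small knob stands in the cavity between the two dowels, with its foot sunk in the block. The other knob is visibly bigger and stands on the bench. Casting ≈ (580,4), tin ≈ (594,-272), upper half ≈ (453,-181). Now I'll move above the casting.

```bash
r='[-0.0503,-0.032,0,0,0,0]'; t='[0,0,0,0,0,0.182]'
python3 -m crank '[[-0.0503,-0.032,0,0,0,0],[-0.0503,-0.032,0,0,0,0],[-0.0503,-0.032,0,0,0,0],[-0.0503,-0.032,0,0,0,0],[-0.0503,-0.032,0,0,0,0]]'
python3 -m crank '[[-0.0503,-0.032,0,0,0,0],[-0.0503,-0.032,0,0,0,0],[-0.0503,-0.032,0,0,0,0],[-0.0503,-0.032,0,0,0,0],[-0.0503,-0.032,0,0,0,0]]'
python3 -m crank '[[-0.0503,-0.032,0,0,0,0],[0,0,0,0,0,0.182],[0,0,0,0,0,0.182],[0,0,0,0,0,0.182],[0,0,0,0,0,0.182]]'
python3 -m crank '[[0,0,0,0,0,0.182],[0,0,0,0,0,0.182],[0,0,0,0,0,0.182],[0,0,0,0,0,0]]'
python3 - <<'E'
from h import *
c=grab('wrist'); cv2.imwrite('pics/w1.png',c['color']); print(bot.get_obs()['joint_positions'])
E
```

```text
time: 0.78
tool_pos: [347.8, 274.3, 226.7]
tcp_rot: [3.141, 0.0, 2.846]
contact_force: [1.0, 0.5, -0.0]
grip_width: 91.9
finger_force: 0.0
time: 1.4
tool_pos: [541.9, 47.8, 226.5]
tcp_rot: [3.141, -0.0, 2.846]
contact_force: [0.9, 0.8, 1.3]
grip_width: 92.0
finger_force: 0.0
time: 2.02
tool_pos: [579.5, 4.2, 226.3]
tcp_rot: [-3.141, -0.001, 2.112]
contact_force: [0.1, 0.8, 0.6]
grip_width: 92.1
finger_force: 0.0
time: 2.52
tool_pos: [579.5, 4.2, 226.4]
tcp_rot: [-3.141, -0.0, 1.573]
contact_force: [-0.3, 0.5, 0.5]
grip_width: 92.1
finger_force: 0.0
[-1.24926080e-01  4.43294083e-01  1.36821096e+00  8.62339403e-05
  1.33063363e+00 -1.29781510e-01]
```

View pics/w1.png

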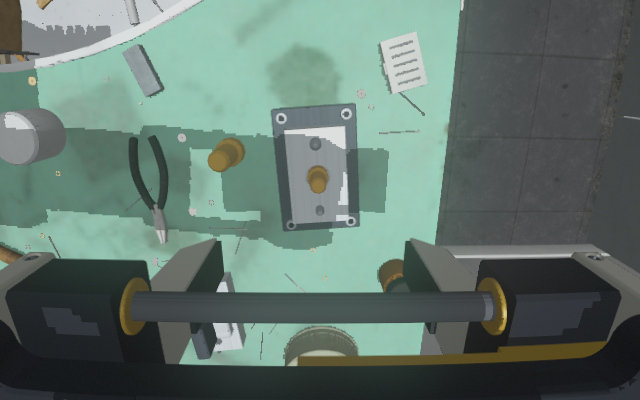

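Wrist picture: lower half with plate corners near (272,110), (355,103), (359,226), (283,231). The thick dowel is at (315,144), the thin one at (320,210) and the casting at about (318,180). The big knob is at (226,155). I'll enlarge one crop for the exact fit.

```bash
python3 - <<'E'
from h import *
c=load('wrist')
B=cv2.resize(c['color'][95:240,240:400],(800,725),interpolation=cv2.INTER_CUBIC)
B=cv2.convertScaleAbs(B,alpha=1.3,beta=10)
cv2.imwrite('pics/c3.png',cv2.resize(c['color'][98:238,230:410],None,fx=4.2,fy=4.2,interpolation=cv2.INTER_CUBIC))
print((np.linalg.inv(c['w2c'])).round(2))
E
```

```text
[[ 1.0000e+00 -0.0000e+00  0.0000e+00  5.7938e+02]
 [ 0.0000e+00  9.5000e-01  3.1000e-01  8.7100e+01]
 [-0.0000e+00 -3.1000e-01  9.5000e-01  3.8474e+02]
 [ 0.0000e+00  0.0000e+00  0.0000e+00  1.0000e+00]]
```

View pics/c3.png

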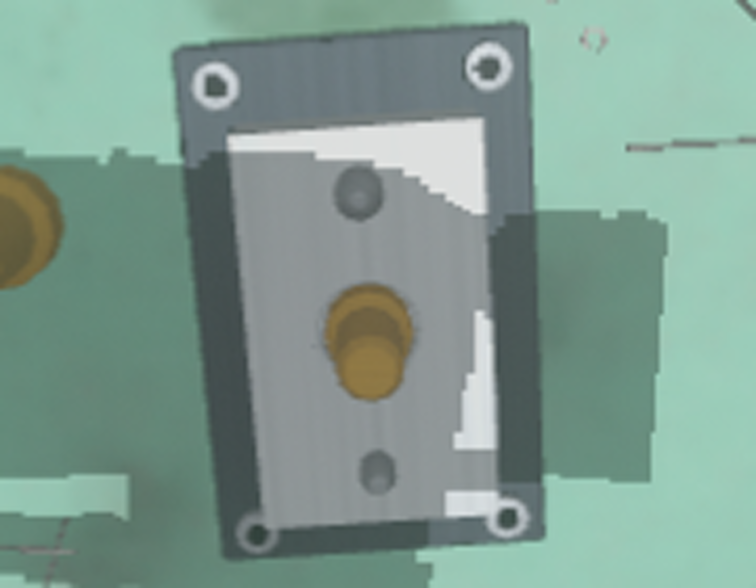

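The crop shows the parting-face corners at crop pixels (228,135), (484,118), (498,517), (262,530), dowel tips at (359,190) and (378,470), and the casting top at (370,366).

```bash
python3 - <<'E'
from h import *
from scipy.optimize import least_squares
c=load('wrist')
px=np.array([[228,135],[484,118],[498,517],[262,530],[176,48],[526,24],[544,540],[226,559],[359,190],[378,470]])/4.2+[230,98]-0.4
M=np.array([[-30,50,36],[30,50,36],[30,-50,36],[-30,-50,36],[-45,70,10],[45,70,10],[45,-70,10],[-45,-70,10],[0,35,48],[0,-35,48]])
def w(p):
    return M@R.from_euler('z',p[2]).as_matrix().T+[p[0],p[1],0]
s=least_squares(lambda p:(proj(c,w(p))-px).ravel(),[580,4,0],loss='soft_l1')
print(s.x,np.degrees(s.x[2])); print((proj(c,w(s.x))-px).round(1))
print(unproj(c,np.array([[370,366]])/4.2+[230,98]-.4,71))
np.save('low.npy',s.x)
T=toolT(bot.get_obs()); print(T[:3,:3].T@(np.array([s.x[0],s.x[1],44])-T[:3,3]))
E
```

```text
[ 5.83916142e+02 -2.87109407e+00  6.90752164e-02] 3.9577183675777117
[[ 0.1 -0.2]
 [-0.3 -0.1]
 [-0.  -1. ]
 [ 0.4 -0.7]
 [-1.4 -0.6]
 [ 1.1 -0.7]
 [ 0.4  0.5]
 [-1.1  0.7]
 [ 0.2  1.7]
 [ 0.   2.7]]
[[583.82282444  -1.9009998   71.        ]]
[ -7.1657819    4.41786259 182.43561582]
```

```bash

python3 -m crank '[[-0.007,0.0044,0.04,0,0,-0.069],[0,0,0.045,0,0,0],[0,0,0.045,0,0,0],[0,0,0.03,0,0,0],[0,0,0.02,0,0,0]]' 60
python3 -m crank '[[0,0,0,0,0,0],[0,0,0,0,0,0],[0,0,0,0,0,0],[0,0,0,0,0,0],[0,0,0,0,0,0]]' 0
```

```text
time: 3.2
tool_pos: [583.3, -2.6, 44.8]
tcp_rot: [-3.139, -0.001, 1.645]
contact_force: [-0.1, -0.2, 0.2]
grip_width: 55.4
finger_force: 0.0
time: 3.82
tool_pos: [584.5, -2.8, 47.4]
tcp_rot: [3.14, 0.0, 1.641]
contact_force: [-1.0, -0.0, 3.1]
grip_width: 15.2
finger_force: 30.0
```

```bash

python3 -m crank '[[0,0,-0.02,0,0,0],[0,0,-0.04,0,0,0],[0,0,-0.04,0,0,0],[0,0,0,0,0,0]]'
python3 - <<'E'
from h import *
a=load('scene');b=load('side')
print('lamp',unproj(a,[[437,183]],10),unproj(b,[[393,184]],10))
# arm points: intersect z where both agree
for z in range(50,500,50): print(z,unproj(a,[[437,150],[475,100]],z)[:,:2].round().tolist(),unproj(b,[[393,150],[403,130]],z)[:,:2].round().tolist())
print('tin edges',unproj(a,[[313,181],[350.5,181],[331,174],[331,188]],48).round(),unproj(b,[[289,191],[328,191],[308,186],[308,196]],48).round())
E
```

```text
time: 4.32
tool_pos: [586.0, -3.0, 150.2]
tcp_rot: [3.135, 0.001, 1.641]
contact_force: [-0.6, -0.1, -1.2]
grip_width: 15.1
finger_force: 30.0
lamp [[ 358.67827152 -461.87529488   10.        ]] [[ 367.90477713 -457.15899633   10.        ]]
50 [[402.0, -597.0], [403.0, -1204.0]] [[369.0, -695.0], [324.0, -1024.0]]
100 [[377.0, -480.0], [379.0, -1021.0]] [[375.0, -510.0], [335.0, -796.0]]
150 [[352.0, -362.0], [354.0, -838.0]] [[380.0, -324.0], [347.0, -569.0]]
200 [[328.0, -245.0], [329.0, -655.0]] [[386.0, -139.0], [358.0, -341.0]]
250 [[303.0, -128.0], [304.0, -472.0]] [[392.0, 47.0], [370.0, -114.0]]
300 [[278.0, -11.0], [279.0, -289.0]] [[398.0, 232.0], [382.0, 114.0]]
350 [[254.0, 106.0], [255.0, -106.0]] [[403.0, 417.0], [393.0, 341.0]]
400 [[229.0, 224.0], [230.0, 77.0]] [[409.0, 603.0], [405.0, 569.0]]
450 [[205.0, 341.0], [205.0, 260.0]] [[415.0, 788.0], [416.0, 796.0]]
tin edges [[ 634. -244.   48.]
 [ 547. -291.   48.]
 [ 612. -302.   48.]
 [ 574. -234.   48.]] [[ 637. -243.   48.]
 [ 539. -263.   48.]
 [ 596. -289.   48.]
 [ 583. -219.   48.]]
```

```bash

python3 - <<'E'
from h import *
c=load('wrist')
print(unproj(c,[[321,326],[284,345],[358,345]],48).round(1))
tin=np.array([592,-264,150])
T=toolT(bot.get_obs()); print(T[:3,:3].T@(tin-T[:3,3]))
E
```

```text
[[ 589.3 -179.    48. ]
 [ 545.5 -206.9   48. ]
 [ 633.8 -206.7   48. ]]
[-260.79335104  -12.33603312    0.47827244]
```

```bash

python3 -m crank '[[-0.0526,-0.0023,0,0,0,0],[-0.0526,-0.0023,0,0,0,0],[-0.0526,-0.0023,0,0,0,0],[-0.0526,-0.0023,0,0,0,0],[-0.0526,-0.0023,0,0,0,0]]'
python3 -m crank '[[0,0,0,0,0,0],[0,0,0,0,0,0]]'
python3 - <<'E'
from h import *
c=grab('wrist'); cv2.imwrite('pics/w2.png',c['color'])
E
```

```text
time: 4.95
tool_pos: [590.3, -267.3, 145.2]
tcp_rot: [-3.14, -0.001, 1.641]
contact_force: [0.7, 0.3, -0.7]
grip_width: 15.2
finger_force: 30.0
time: 5.2
tool_pos: [590.4, -265.4, 145.3]
tcp_rot: [-3.14, -0.002, 1.64]
contact_force: [0.2, -0.0, -0.6]
grip_width: 15.2
finger_force: 30.0
```

View pics/w2.png

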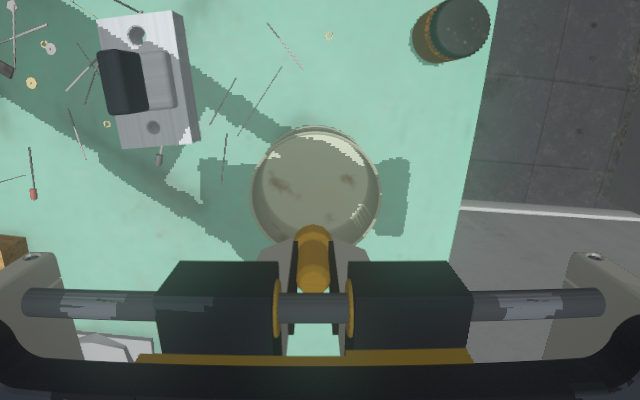

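The picture shows the tin rim with left edge 250, right edge 381 and near edge row 126. The casting is held in the fingers at (313,255). The upper half is at the top left with its wide hole at (136,34) and narrow hole at (153,127).

```bash

python3 - <<'E'
from h import *
from scipy.optimize import least_squares
c=load('wrist')
e=unproj(c,[[250,185],[381,185],[316,126],[270,143],[362,143]],48)[:,:2]
s=least_squares(lambda p:np.hypot(*(e-p).T)-51.5,[590,-265]); print(s.x,s.fun.round(1))
T=toolT(bot.get_obs()); print(T[:3,:3].T@(np.array([*s.x,38])-T[:3,3]))
h=unproj(c,[[136.5,34],[153,127]],24); print(h, h.mean(0), np.arctan2(*(h[0]-h[1])[[1,0]])-np.pi/2)
cv2.imwrite('pics/c4.png',cv2.resize(c['color'][0:165,60:230],None,fx=3.6,fy=3.6,interpolation=cv2.INTER_CUBIC))
E
```

```text
[ 591.92511261 -261.94797655] [-0.9 -1.1 -0.1  0.1  0.4]
[  2.56365667   1.6337198  107.75185886]
[[ 448.095868   -152.42995471   24.        ]
 [ 457.75799455 -222.35255816   24.        ]] [ 452.92693127 -187.39125644   24.        ] 0.13731358773329405
```

View pics/c4.png

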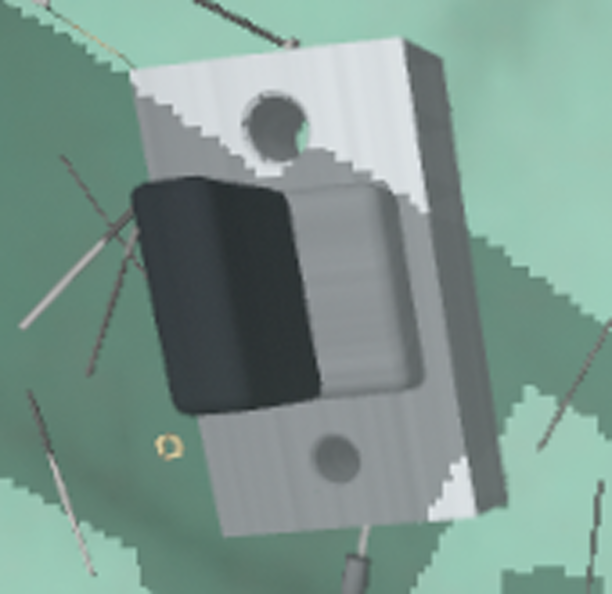

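The crop shows the plate-top corners at crop pixels (135,70), (403,38), (476,516), (223,536), holes at (276,126) and (337,459), and the bar top about (135..250, 180..412). Next I'll drop the casting and fit the upper half.

```bash

python3 -m crank '[[0.0025,0.0016,0.035,0,0,0],[0,0,0.035,0,0,0],[0,0,0.025,0,0,0],[0,0,0.012,0,0,0],[0,0,0,0,0,0]]'
python3 -m crank '[[0,0,0,0,0,0],[0,0,0,0,0,0],[0,0,0,0,0,0]]' 35
python3 -m crank '[[0,0,-0.02,0,0,0],[0,0,-0.05,0,0,0],[0,0,-0.05,0,0,0],[0,0,-0.03,0,0,0],[0,0,0,0,0,0]]'
python3 - <<'E'
from h import *
from scipy.optimize import least_squares
c=load('wrist')
px=np.array([[135,70],[403,38],[476,516],[223,536],[276,126],[337,459],[133,188],[201,177],[250,411],[182,414]])/3.6+[60,0]-0.4
M=np.array([[-30,50,24],[30,50,24],[30,-50,24],[-30,-50,24],[0,35,24],[0,-35,24],[-8,21,72],[8,21,72],[8,-21,72],[-8,-21,72]])
w=lambda p:M@R.from_euler('z',p[2]).as_matrix().T+[p[0],p[1],0]
s=least_squares(lambda p:(proj(c,w(p))-px).ravel(),[453,-187,.13],loss='soft_l1')
print(s.x);print((proj(c,w(s.x))-px).round(1)); np.save('up.npy',s.x)
c=grab('wrist'); cv2.imwrite('pics/w3.png',c['color'])
o=bot.get_obs();T=toolT(o);print(o['tool_pos'],o['tcp_rot'],T[:3,:3].T@(np.array([*s.x[:2],150])-T[:3,3]), s.x[2]+np.pi/2-o['tcp_rot'][2])
E
```

```text
time: 5.88
tool_pos: [592.4, -262.2, 39.3]
tcp_rot: [-3.141, -0.001, 1.642]
contact_force: [-0.6, 0.5, -0.7]
grip_width: 15.3
finger_force: 30.0
time: 6.25
tool_pos: [592.8, -263.6, 40.5]
tcp_rot: [3.14, 0.001, 1.641]
contact_force: [-0.7, 0.1, 0.4]
grip_width: 32.0
finger_force: 0.0
time: 6.88
tool_pos: [593.6, -264.1, 193.1]
tcp_rot: [3.136, 0.004, 1.641]
contact_force: [-0.5, -0.6, -0.3]
grip_width: 32.0
finger_force: 0.0
[ 4.53081892e+02 -1.88049214e+02  1.35692457e-01]
[[-0.9  0. ]
 [ 0.4 -0.2]
 [ 0.3  0.2]
 [ 0.3  0.1]
 [ 0.6  0.7]
 [-0.1  0.4]
 [-3.  -1.7]
 [ 1.4 -1.4]
 [ 0.4  0.1]
 [-3.2  1.4]]
[ 592.69793302 -263.56657504  190.65276969] [3.13969422e+00 1.25026628e-03 1.64067750e+00] [  85.13240061 -134.07906644   40.29189538] 0.06581128448777918
```

View pics/w3.png

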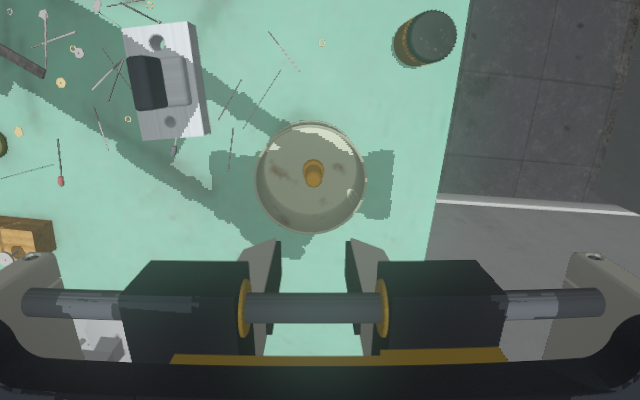

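The casting stands upright in the tin at (313,173), and the tin is upright. Now over to the grip bar.

```bash

python3 -m crank '[[0.0284,-0.0447,0,0,0,-0.066],[0.0284,-0.0447,0,0,0,0],[0.0284,-0.0447,0,0,0,0],[0,0,0.04,0,0,0],[0,0,0,0,0,0]]' 60
python3 - <<'E'
from h import *
s=np.load('up.npy');o=bot.get_obs();T=toolT(o);print(o['tool_pos'],o['tcp_rot'],T[:3,:3].T@(np.array([*s[:2],44])-T[:3,3]), s[2]+np.pi/2-o['tcp_rot'][2])
E
```

```text
time: 7.55
tool_pos: [447.2, -192.6, 146.9]
tcp_rot: [-3.136, -0.005, 1.707]
contact_force: [-1.0, -0.2, -0.1]
grip_width: 55.0
finger_force: 0.0
[ 447.2115749  -192.55721756  146.93972802] [-3.1360005  -0.00483832  1.70659321] [  3.17368272   7.00221033 102.91874034] -0.00010442235804886124
```

```bash

python3 -m crank '[[0.003,0.006,0.02,0,0,0],[0,0,0,0,0,0],[0,0,0,0,0,0]]'
python3 - <<'E'
from h import *
s=np.load('up.npy');o=bot.get_obs();T=toolT(o);print(o['tool_pos'],o['tcp_rot'],T[:3,:3].T@(np.array([*s[:2],44])-T[:3,3]), s[2]+np.pi/2-o['tcp_rot'][2])
E
```

```text
time: 7.92
tool_pos: [455.6, -190.5, 130.2]
tcp_rot: [3.141, 0.0, 1.707]
contact_force: [-0.1, 0.5, -0.2]
grip_width: 55.3
finger_force: 0.0
[ 455.55456421 -190.51573213  130.2130281 ] [3.14142047e+00 1.28149136e-04 1.70697457e+00] [ 2.79041618 -2.12977552 86.21230579] -0.00048579007852112
```

```bash

python3 -m crank '[[0.0028,-0.0021,0.03,0,0,0],[0,0,0.03,0,0,0],[0,0,0.018,0,0,0],[0,0,0.007,0,0,0],[0,0,0,0,0,0]]'
python3 -m crank '[[0,0,0,0,0,0],[0,0,0,0,0,0],[0,0,0,0,0,0],[0,0,0,0,0,0]]' 0
```

```text
time: 8.55
tool_pos: [452.9, -187.9, 45.1]
tcp_rot: [3.141, 0.0, 1.707]
contact_force: [0.2, 0.3, -0.5]
grip_width: 55.1
finger_force: 0.0
time: 9.05
tool_pos: [452.7, -187.7, 44.9]
tcp_rot: [3.141, 0.0, 1.707]
contact_force: [0.0, -0.0, 0.1]
grip_width: 19.8
finger_force: 0.0
```

```bash

python3 -m crank '[[0,0,0,0,0,0],[0,0,0,0,0,0],[0,0,0,0,0,0]]'
python3 -m crank '[[0,0,-0.015,0,0,0],[0,0,-0.04,0,0,0],[0,0,-0.05,0,0,0],[0,0,0,0,0,0],[0,0,0,0,0,0]]'
python3 - <<'E'
from h import *
s=np.load('low.npy');o=bot.get_obs();T=toolT(o);print(o['tool_pos'],T[:3,:3].T@(np.array([*s[:2],150])-T[:3,3]), s[2]+np.pi/2-o['tcp_rot'][2])
c=grab('wrist'); cv2.imwrite('pics/w4.png',c['color'])
E
```

```text
time: 9.43
tool_pos: [452.8, -187.7, 44.7]
tcp_rot: [3.141, -0.0, 1.707]
contact_force: [1.2, 0.3, -0.2]
grip_width: 16.2
finger_force: 30.0
time: 10.05
tool_pos: [451.8, -187.2, 149.1]
tcp_rot: [-3.14, -0.001, 1.707]
contact_force: [0.6, 1.0, -4.0]
grip_width: 15.8
finger_force: 30.0
[ 451.83393413 -187.21574797  149.09202331] [164.73796998 155.85259822  -0.92424529] -0.06690892166964968
```

```bash

python3 -m crank '[[0.033,0.0312,0,0,0,0],[0.033,0.0312,0,0,0,0],[0.033,0.0312,0,0,0,0],[0.033,0.0312,0,0,0,0],[0.033,0.0312,0,0,0,0]]'
python3 -m crank '[[0,0,0.02,0,0,0.067],[0,0,0,0,0,0],[0,0,0,0,0,0],[0,0,0,0,0,0]]'
python3 - <<'E'
from h import *
s=np.load('low.npy');o=bot.get_obs();T=toolT(o);print(o['tool_pos'],T[:3,:3].T@(np.array([*s[:2],100])-T[:3,3]), s[2]+np.pi/2-o['tcp_rot'][2])
c=grab('wrist'); cv2.imwrite('pics/w5.png',cv2.resize(c['color'][130:330,180:460],None,fx=2.85,fy=2.85,interpolation=cv2.INTER_CUBIC))
E
```

```text
time: 10.72
tool_pos: [584.4, -1.7, 147.4]
tcp_rot: [-3.137, -0.001, 1.707]
contact_force: [0.8, 0.1, -3.9]
grip_width: 15.5
finger_force: 30.0
time: 11.22
tool_pos: [584.9, -3.7, 130.2]
tcp_rot: [3.141, 0.0, 1.639]
contact_force: [0.3, 0.1, -2.9]
grip_width: 16.0
finger_force: 30.0
[584.94469458  -3.67608508 130.19276448] [ 0.87503335 -0.99022844 30.19209703] 0.0003782317688174608
```

View pics/w5.png

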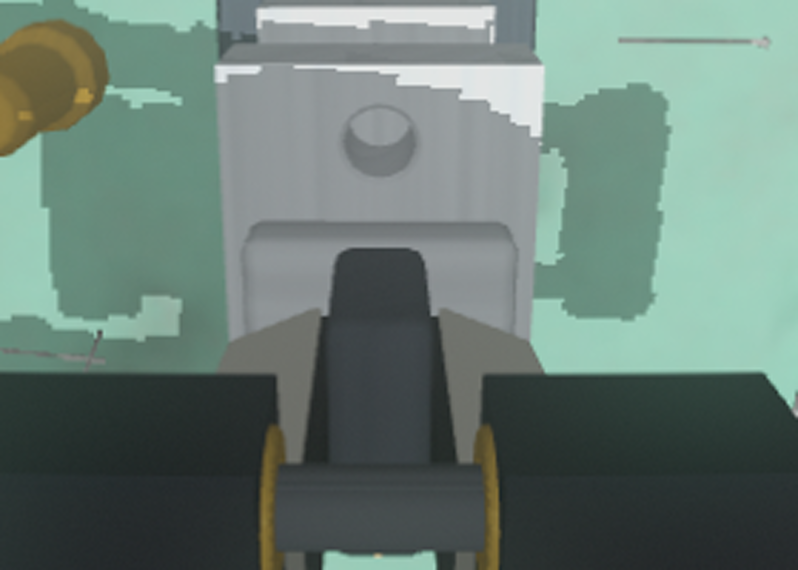

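The crop shows the half held straight. Its wide-hole rim centre is at (379.5,139) in the crop, the plate-top edge runs from (216,66) to (544,66), and the lower block's far edge from (258,8) to (495,8).

```bash

python3 - <<'E'
from h import *
c=load('wrist');s=np.load('low.npy');o=bot.get_obs();T=toolT(o)
u=lambda p,z:unproj(c,np.array(p)/2.85+[180,130]-.3,z)
zt=T[2,3]-44.9+24
loc=lambda P:(P-T[:3,3])@T[:3,:3]
print('hole',loc(u([[379.5,139]],zt)),'edge',loc(u([[216,66],[544,66]],zt)))
L=R.from_euler('z',s[2]).as_matrix()
print('dowel pred',loc((L@[0,35,0]+[s[0],s[1],36])[None]),'block edge pred',loc(np.array([L@[-30,50,0],L@[30,50,0]])+[s[0],s[1],36]),'meas',loc(u([[258,8],[495,8]],36)))
E
```

```text
hole [[35.44268816 -0.14649004 20.89552377]] edge [[ 49.21482728 -29.98513456  20.87044832]
 [ 49.24585506  29.86077046  20.91733289]]
dowel pred [[35.84306387 -1.09031056 94.23797544]] block edge pred [[ 50.82969458 -31.09698077  94.21261867]
 [ 50.85642995  28.90299486  94.25962448]] meas [[ 50.26684993 -30.89739821  94.21284441]
 [ 50.29286985  28.98584622  94.25975885]]
```

```bash

python3 -m crank '[[0.0006,-0.0009,0.01,0,0,0],[0,0,0.012,0,0,0],[0,0,0.008,0,0,0],[0,0,0,0,0,0],[0,0,0,0,0,0]]'
python3 -m crank '[[0,0,0.005,0,0,0],[0,0,0.003,0,0,0],[0,0,0.002,0,0,0],[0,0,0,0,0,0]]'
python3 - <<'E'
from h import *
s=np.load('low.npy');o=bot.get_obs();T=toolT(o);print(o['tool_pos'],T[:3,:3].T@(np.array([*s[:2],80.9])-T[:3,3]), s[2]+np.pi/2-o['tcp_rot'][2],o['moment'],o['contact_force'])
E
```

```text
time: 11.9
tool_pos: [584.1, -2.6, 99.8]
tcp_rot: [3.141, 0.0, 1.64]
contact_force: [-0.3, -0.0, -3.3]
grip_width: 15.8
finger_force: 30.0
time: 12.4
tool_pos: [583.8, -2.5, 89.5]
tcp_rot: [-3.141, -0.0, 1.64]
contact_force: [-0.1, -0.6, -3.5]
grip_width: 15.6
finger_force: 30.0
[583.79673155  -2.48991874  89.51608049] [-0.39013182  0.09578055  8.61597468] 0.00010620000755379166 [-0.06645963  0.130721    0.06322855] [-0.09510151 -0.64220874 -3.48867524]
```

```bash

python3 -m crank '[[0,0,0.002,0,0,0],[0,0,0.002,0,0,0],[0,0,0,0,0,0]]'
python3 -m crank '[[0,0,0.0015,0,0,0],[0,0,0.0015,0,0,0],[0,0,0,0,0,0],[0,0,0,0,0,0]]'
```

```text
time: 12.78
tool_pos: [583.8, -2.5, 85.5]
tcp_rot: [-3.141, -0.0, 1.64]
contact_force: [0.4, 0.0, -4.7]
grip_width: 15.8
finger_force: 30.0
time: 13.28
tool_pos: [583.9, -2.5, 82.7]
tcp_rot: [3.142, -0.0, 1.64]
contact_force: [0.3, -0.7, -4.7]
grip_width: 15.6
finger_force: 30.0
```

```bash

python3 -m crank '[[0,0,0.001,0,0,0],[0,0,0.0007,0,0,0],[0,0,0,0,0,0],[0,0,0,0,0,0]]'
python3 -m crank '[[0,0,0.0005,0,0,0],[0,0,0,0,0,0],[0,0,0,0,0,0]]'
```

```text
time: 13.78
tool_pos: [583.9, -2.5, 81.0]
tcp_rot: [3.142, -0.0, 1.64]
contact_force: [-0.0, -0.1, -3.9]
grip_width: 15.7
finger_force: 30.0
time: 14.15
tool_pos: [584.0, -2.5, 80.8]
tcp_rot: [3.141, 0.0, 1.64]
contact_force: [-0.4, -0.7, 1.3]
grip_width: 15.8
finger_force: 30.0
```

```bash

python3 -m crank '[[0,0,0.0004,0,0,0],[0,0,0,0,0,0],[0,0,0,0,0,0],[0,0,0,0,0,0]]'
```

```text
time: 14.65
tool_pos: [584.1, -2.6, 80.9]
tcp_rot: [3.141, 0.0, 1.64]
contact_force: [-2.3, -0.9, 5.2]
grip_width: 15.5
finger_force: 30.0
```

```bash

python3 -m crank '[[0,0,0.0006,0,0,0],[0,0,0,0,0,0],[0,0,0,0,0,0],[0,0,0,0,0,0]]'
python3 -m crank '[[0,0,0,0,0,0],[0,0,0,0,0,0],[0,0,0,0,0,0],[0,0,0,0,0,0]]'
python3 - <<'E'
from h import *
c=grab('wrist');o=bot.get_obs();print(o['contact_force'],o['moment'])
a=cv2.resize(c['color'][60:330,180:460],(560,540),interpolation=cv2.INTER_CUBIC)
c=grab('side');b=cv2.resize(c['color'][190:285,250:330],(240,285),interpolation=cv2.INTER_CUBIC)
a=cv2.copyMakeBorder(a,0,0,0,240,cv2.BORDER_CONSTANT);a[:285,560:]=b
cv2.imwrite('pics/w6.png',a)
E
```

```text
time: 15.15
tool_pos: [584.0, -2.5, 80.8]
tcp_rot: [3.141, 0.0, 1.64]
contact_force: [-4.5, -0.9, 8.9]
grip_width: 16.0
finger_force: 30.0
time: 15.65
tool_pos: [584.1, -2.6, 80.8]
tcp_rot: [3.141, 0.0, 1.64]
contact_force: [-3.9, 0.2, 9.3]
grip_width: 15.9
finger_force: 30.0
[-3.80764853  0.08355055 10.11116522] [-2.42303792e-02  1.00242309e+00 -1.65831644e-04]
```

View pics/w6.png

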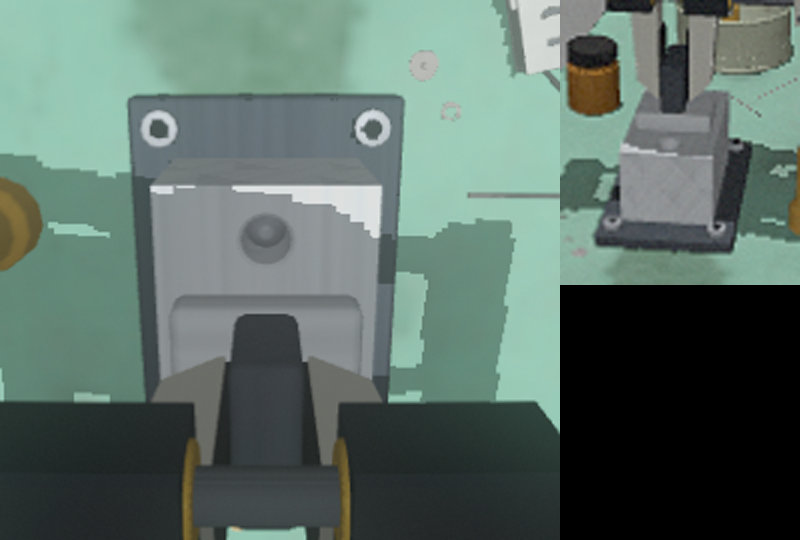

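The halves are seated flush: the dowel shows in the hole at (266,233) and there is no seam in the side view. The net push is about 10 N plus the half's own 3.5 N, so roughly 14 N. Handing in.

```bash
python3 -c "
from plant import bot
print(bot.close_job())"
```

```text
the job is handed in; nothing more can be done
None
```

The job is handed in (no verdict came back): the casting stands in the upright tin, and the upper half sits flush on the dowels, still held and pressed down with about 14 N, at 15.7 s of the 58 s allowed.

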